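# Recap the piston storage tubes

## Robot

A 6-joint arm with a two-finger parallel gripper is mounted at the origin on the work surface; the furniture and walls round the work are solid. World frame = base frame: x ahead of the robot, y to its left, z up, the work surface at z = 0. Lengths are in m, angles in degrees, forces in N, time in s.
With the tool pointing down it reaches from about 0.275 to 0.85 m from the base axis. Payload 5.2 kg.
Tool frame: the origin (TCP) lies between the finger pads; the fingertips stand 8 mm ahead of it and the grasp point (between the pads) lies 11 mm behind it; y points along the fingers, z is the direction in which the jaws open and shut, and the axes are right-handed (so a half turn about y gives the same grasp; the last joint's range is limited). The gripper opens to 85 mm and grips with 20 to 120 N. Pads are 22 mm wide; open, the fingers measure 114 mm over their backs; the gripper's body (76 mm by 85 mm) begins 54 mm behind the grasp point. The pads swing forward as they close: fully open they stand 13 mm farther back than shut.
Start: joints at [-86.734, 14.817, 87.949, -0, 77.235, -11.62], TCP at [0.141, -0.532, 0.239] pointing down, gripper open.
Joint ranges: [-179.93, 179.93], [-52.35, 119.4], [10.71, 147.94], [-69.91, 249.91], [12.55, 155.21], [-178.61, 178.61]. Speed limits (degrees/s): [147.25, 147.25, 180, 180, 180, 180].

## Interface

Orientations are given as a 3x3 rotation matrix whose columns are the frame's x, y, z axes.
In Python, from workcell import * gives the robot as it stands.
- The arm moves only by the tool servo_tool, never from a script. Its argument "plan" is a list of rows, each an object of numbers: "tx", "ty", "tz": the shift along the tool's x, y, z in units of 30 mm (1.0 is 30 mm); "rx", "ry", "rz": the turn, a rotation vector about the tool's x, y, z in units of 6 degrees (1.0 is 6 degrees); "jaw": the opening, from 0 (shut) to 1 (fully open). In form: [{"tx": .., "ty": .., "tz": .., "rx": .., "ry": .., "rz": .., "jaw": ..}, ...]. A call has 1 to 10 rows; each row is the pose to reach, as a shift and turn from the pose commanded when the call began, along the tool's axes at that moment; what a row does not reach only later rows make up. A row lasts 1/12 s, in which the tool goes at most 41.7 mm and 7.16 degrees, less where a joint would pass 70% of its speed; a pose out of reach is approached as far as the arm can. A call with a gripper value outside its range is refused whole. The fingers move at their own pace and stop on an object; "newtons" is the grip in N (left out, the last holds). Time passes only in rows, so rows that repeat a pose let the fingers close. It gives the time, the measured TCP pose, the force and the opening at its end, in the units of the state.
- get_obs(): the state, without advancing time (a new reading comes with each control period).
- capture(name): name is "scene" or "top"; returns a dict with "pixels" (400x640x3 uint8, red, green, blue), "fx", "fy", "cx", "cy" (pixels), "view" (4x4, takes a point from world to camera coordinates). Camera axes: x right, y up, looking along -z (the intrinsics and any distortion apply to the point x, -y, -z); pixel columns grow to the right and rows downward; lengths in m; the calibration is good to about 2 mm. A picture is of the moment at which its call begins. There is no depth.
- sign_off(): hands the job in, once; it reports no verdict.
The state is a dict: "time_s": time; "joints": joint angles; "joint_velocities": joint speeds; "tau": joint torques, N m; "eef_pos": TCP position; "tool_rot": TCP orientation; "ft_force": force on the tool from outside, world axes, zero at the start; "wrist_torque": the same for the moment, N m; "width": opening from 0.0 (shut) to 1.0 (fully open).
Only numpy, scipy, OpenCV 4.12 (cv2) and the standard library are available. Lean on these libraries where they do the work, as an engineer would, in place of code of your own. Each camera call takes 0.05 s, during which the arm holds its last target. There are 200 camera calls.

## Task

Cap all three storage tubes in the holder to keep dust out. The caps look alike but their bores differ slightly and an oversize cap slips onto a smaller tube too, so try them to find which cap belongs on which tube, never forcing one that stops on the rim. Finish with every cap fully home and level on its own tube, and leave the gauge, the bottle and the weight where they are.

Things in the scene. Friction and masses are not known exactly. Their poses are not given: they have to be found in the camera images.
- cap_a_centre (a point): One of three loose aluminium caps, alike outside, standing open side down: round skirt 58 mm wide, 43 mm high; above it a round grip knob 32 mm wide, 41 mm high with two dark bands; 84 mm in all. Point on the axis, 42 mm above the underside; z up the axis. The skirt's bore is 34 mm deep: 39.5 mm wide in one cap, 44.5 in another, 49.5 in the third; the letters do not tell which.
- cap_b_centre (a point): One of three loose aluminium caps, alike outside, standing open side down: round skirt 58 mm wide, 43 mm high; above it a round grip knob 32 mm wide, 41 mm high with two dark bands; 84 mm in all. Point on the axis, 42 mm above the underside; z up the axis. Fully home on a tube, this point is 8 mm above the tube's mouth.
- cap_c_centre (a point): One of three loose aluminium caps, alike outside, standing open side down: round skirt 58 mm wide, 43 mm high; above it a round grip knob 32 mm wide, 41 mm high with two dark bands; 84 mm in all. Point on the axis, 42 mm above the underside; z up the axis. Each weighs 0.15 to 0.31 kg.
- tube_small_mouth (a point): Centre of the mouth of the small one of three fixed upright steel tubes, 95 mm apart in a row on an aluminium plate, in any order. Outer diameter 37 mm, rim chamfered 3 mm; the cap with the 39.5 mm bore fits with 1.2 mm to spare all round. Mouth 97 mm above the worktop. z is up. A cap whose bore is too small stops on the rim less than 4 mm down.
- tube_middle_mouth (a point): Centre of the mouth of the middle one of three fixed upright steel tubes, 95 mm apart in a row on an aluminium plate, in any order. Outer diameter 42 mm, rim chamfered 3 mm; the cap with the 44.5 mm bore fits with 1.2 mm to spare all round. Mouth 97 mm above the worktop. z is up. A cap whose bore is too large for a tube also goes all the way on, loosely.
- tube_large_mouth (a point): Centre of the mouth of the large one of three fixed upright steel tubes, 95 mm apart in a row on an aluminium plate, in any order. Outer diameter 47 mm, rim chamfered 3 mm; the cap with the 49.5 mm bore fits with 1.2 mm to spare all round. Mouth 97 mm above the worktop. z is up. Over 150 N in all on a tube counts as forcing.
- gauge_centre (a point): Loose bystander: pressure gauge, 109 x 75 x 40 mm, lying on the worktop on its back; point 20 mm above its underside.
- oil_bottle_centre (a point): Loose bystander: small upright white bottle with a red nozzle, 46 mm wide, 119 mm tall; point 60 mm above its underside.
- weight_centre (a point): Loose bystander: upright slim steel weight, 29 mm in diameter, 108 mm tall; point 54 mm above its underside.
Not all that is in view belongs to the job. Leave any pink or purple look-alike of the part that bears cap_b_centre alone.

How it is judged (in metres and radians):
At the end, for the whole second after the job is handed in: Every tube carries a cap pushed fully home (cap centre 4 to 11.5 mm above the tube's mouth; 8 mm is home), within 5 mm of the tube's axis sideways and tilted less than 4 degrees; all three caps are released and at rest (((z of cap_a_centre in the frame of tube_small_mouth between 0.004 and 0.0115 m and horizontal distance between cap_a_centre and tube_small_mouth below 0.005 m and angle between cap_a_centre's own z axis and vertical below 0.07 rad) or (z of cap_b_centre in the frame of tube_small_mouth between 0.004 and 0.0115 m and horizontal distance between cap_b_centre and tube_small_mouth below 0.005 m and angle between cap_b_centre's own z axis and vertical below 0.07 rad) or (z of cap_c_centre in the frame of tube_small_mouth between 0.004 and 0.0115 m and horizontal distance between cap_c_centre and tube_small_mouth below 0.005 m and angle between cap_c_centre's own z axis and vertical below 0.07 rad)) and ((z of cap_a_centre in the frame of tube_middle_mouth between 0.004 and 0.0115 m and horizontal distance between cap_a_centre and tube_middle_mouth below 0.005 m and angle between cap_a_centre's own z axis and vertical below 0.07 rad) or (z of cap_b_centre in the frame of tube_middle_mouth between 0.004 and 0.0115 m and horizontal distance between cap_b_centre and tube_middle_mouth below 0.005 m and angle between cap_b_centre's own z axis and vertical below 0.07 rad) or (z of cap_c_centre in the frame of tube_middle_mouth between 0.004 and 0.0115 m and horizontal distance between cap_c_centre and tube_middle_mouth below 0.005 m and angle between cap_c_centre's own z axis and vertical below 0.07 rad)) and ((z of cap_a_centre in the frame of tube_large_mouth between 0.004 and 0.0115 m and horizontal distance between cap_a_centre and tube_large_mouth below 0.005 m and angle between cap_a_centre's own z axis and vertical below 0.07 rad) or (z of cap_b_centre in the frame of tube_large_mouth between 0.004 and 0.0115 m and horizontal distance between cap_b_centre and tube_large_mouth below 0.005 m and angle between cap_b_centre's own z axis and vertical below 0.07 rad) or (z of cap_c_centre in the frame of tube_large_mouth between 0.004 and 0.0115 m and horizontal distance between cap_c_centre and tube_large_mouth below 0.005 m and angle between cap_c_centre's own z axis and vertical below 0.07 rad)) and linear speed of each of cap_a, cap_b, cap_c below 0.02 m/s); the robot touches nothing.
It fails at once if the gauge is moved more than 30 mm (distance of gauge_centre from where it was at the start of the episode above 0.03 m).
It fails at once if the oil bottle is moved more than 30 mm (distance of oil_bottle_centre from where it was at the start of the episode above 0.03 m).
It fails at once if the weight is moved more than 30 mm (distance of weight_centre from where it was at the start of the episode above 0.03 m).
It fails at once if a cap is forced: more than 150 N on a tube (contact force between any of tube_small, tube_middle, tube_large and anything else above 150 N).
It also fails if it takes over 72 s, if anything falls off the work surface, if the arm or the gripper's body presses on something with over 40 N, if the wrist force passes 120 N, or if a joint passes its speed limit or range.

## Working session

There is one attempt and no reset: what is moved stays moved. The work goes in short steps, Python scripts to look and compute and a tool call to move; the robot and the scene stay as the last step left them, time stands still between calls to the robot, and variables do not carry over. Pictures are saved under pics/ and viewed, about 8 in all and at most 12, crops included, and the job is handed in when it is done.

Besides the shell and the picture viewer there is one more tool, called after "Emit:" in YAML: its name, and indented under it one key for each argument. servo_tool: Moves the arm, as the interface text tells. Its arguments: {"type":"object","properties":{"plan":{"type":"array"},"newtons":{"type":"number"}},"required":["plan"]}

```bash
mkdir -p pics; ls; python3 - <<'E'
from workcell import *
import cv2,numpy as np
print(get_obs())
for n in("scene","top"):
    c=capture(n);cv2.imwrite(f"pics/{n}0.png",c["pixels"][:,:,::-1])
    print(n,{k:(np.round(v,4).tolist() if k=="view" else v) for k,v in c.items() if k!="pixels"})
E
```

```text
pics
{'time_s': 0.0, 'joints': array([-8.67349771e+01,  1.48581399e+01,  8.80128626e+01, -4.39413602e-04,
        7.72346372e+01, -1.16186627e+01]), 'joint_velocities': array([ 0.13351441,  0.05982298, -0.00492677, -0.06336221, -0.10255203,
       -0.01380722]), 'tau': array([ 4.73175733e-04, -4.46030760e+01, -2.90565330e+01, -5.25157502e-04,
        1.17196844e-02, -1.87010352e-05]), 'eef_pos': array([ 0.14126965, -0.531001  ,  0.2384727 ]), 'tool_rot': array([[-9.66448840e-01, -1.12477933e-04,  2.56859160e-01],
       [-2.56858926e-01,  1.84033896e-03, -9.66447156e-01],
       [-3.64003939e-04, -9.99998300e-01, -1.80748441e-03]]), 'ft_force': array([-0.13244416,  0.16575358, -0.14782203]), 'wrist_torque': array([ 0.0269002 , -0.05777358, -0.02729403]), 'width': 1.0021256762032937}
scene {'fx': 500.6152579220945, 'fy': 500.6152579220945, 'cx': 320.51060853948206, 'cy': 194.23713170824436, 'view': [[-0.5677, -0.8231, -0.011, 0.3129], [0.3273, -0.2379, 0.9145, -0.1994], [-0.7553, 0.5156, 0.4045, -0.9962], [0.0, 0.0, 0.0, 1.0]]}
top {'fx': 498.09971533767435, 'fy': 498.09971533767435, 'cx': 328.834793776123, 'cy': 194.93975606056924, 'view': [[-0.0054, -1.0, 0.0045, 0.0901], [0.993, -0.0049, 0.1177, -0.4474], [-0.1177, 0.0051, 0.993, -1.4438], [0.0, 0.0, 0.0, 1.0]]}
```

View pics/scene0.png

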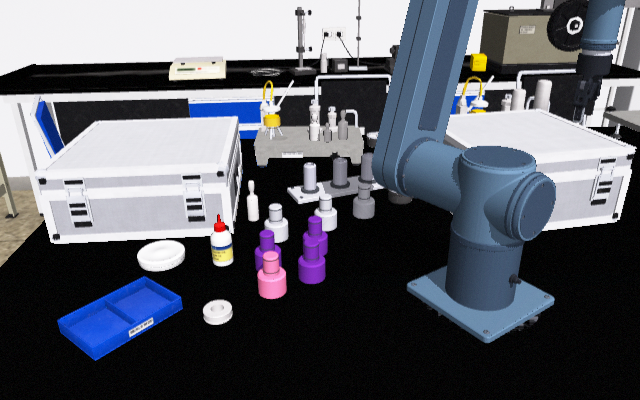

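View pics/top0.png

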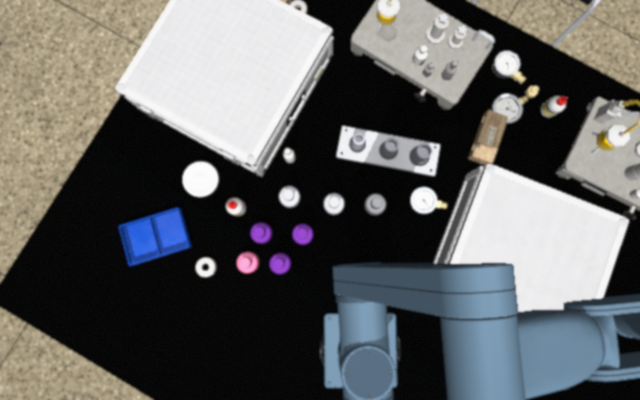

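```bash
python3 - <<'E'
import cv2,numpy as np
a=cv2.imread("pics/top0.png")[115:225,265:455];b=cv2.imread("pics/scene0.png")[145:250,235:425]
cv2.imwrite("pics/crop0.png",np.vstack([cv2.resize(x,None,fx=4,fy=4,interpolation=cv2.INTER_CUBIC) for x in(a[:75],b[:75])]))
cv2.imwrite("pics/topc.png",cv2.resize(a,None,fx=4,fy=4,interpolation=cv2.INTER_CUBIC))
cv2.imwrite("pics/scec.png",cv2.resize(b,None,fx=4,fy=4,interpolation=cv2.INTER_CUBIC))
E
```

```text
(no output)
```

View pics/topc.png

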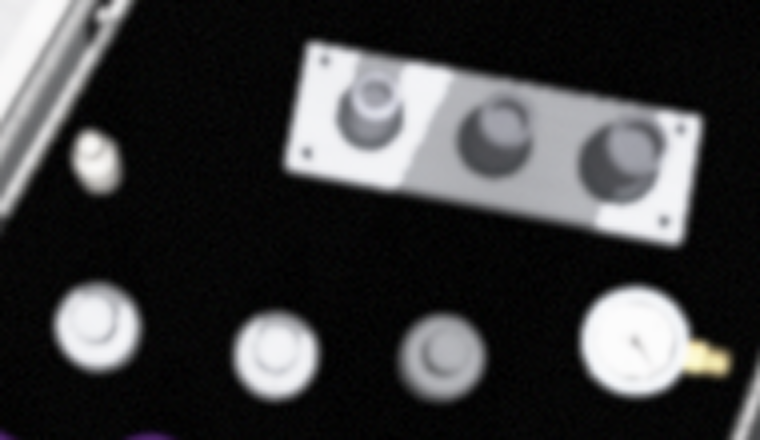

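View pics/scec.png

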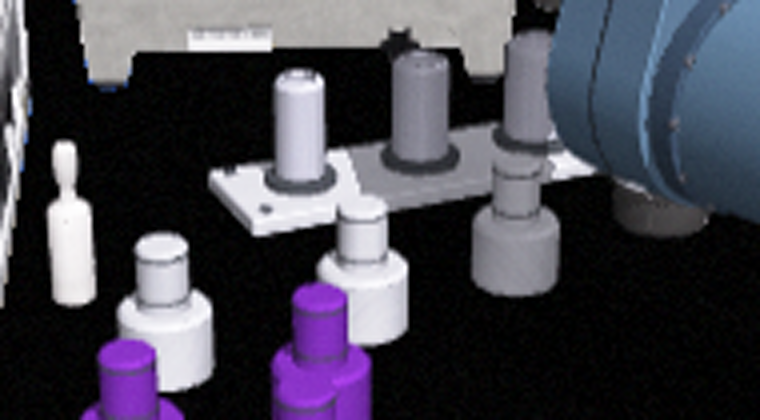

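```bash
cat > h.py <<'E'
import numpy as np,cv2
from workcell import *
from scipy.optimize import least_squares
def proj(c,P):
    V=np.array(c["view"]);p=np.atleast_2d(P)@V[:3,:3].T+V[:3,3]
    return np.c_[c["cx"]+c["fx"]*p[:,0]/-p[:,2],c["cy"]+c["fy"]*-p[:,1]/-p[:,2]]
def tri(cs,uvs):
    r=least_squares(lambda X:np.concatenate([proj(c,X)[0]-uv for c,uv in zip(cs,uvs)]),[.5,0,.1])
    return r.x,np.sqrt(r.cost)
def onz(c,uv,z):
    return np.r_[least_squares(lambda X:proj(c,[X[0],X[1],z])[0]-uv,[.5,0]).x,z]
E
python3 - <<'E'
from h import *
T=capture("top");S=capture("scene")
t=lambda u,v:np.array([265+(u-1.5)/4,115+(v-1.5)/4]);s=lambda u,v:np.array([235+(u-1.5)/4,145+(v-1.5)/4])
for n,a,b in [("c1",t(96,319),s(162,243)),("c2",t(278,347),s(362,207)),("c3",t(445,350),s(517,160)),("T1",t(377,94),s(300,75)),("T2",t(502,120),s(422,60)),
 ("weight",t(92,142),s(64,146)),("plateBL",t(286,171),s(255,233)),("plateTL",t(309,42),s(211,180))]:
    print(n,*tri([T,S],[a,b]))
print("T3",onz(T,t(633,146),.097)); 
for n,p in dict(BL=(286,171),TL=(309,42),TR=(702,117),BR=(683,245)).items(): print(n,onz(T,t(*p),.012))
print("gauge",onz(T,t(635,341),.04))
# mask fit of caps, top view
g=T["pixels"].max(2).astype(float)
a=np.linspace(0,2*np.pi,48,endpoint=False);ring=lambda r,z:np.c_[r*np.cos(a),r*np.sin(a),0*a+z]
M=np.vstack([ring(.029,0),ring(.029,.043),ring(.016,.043),ring(.016,.084)])
for c,im,n in((T,T["pixels"],"top"),):
  for x0 in [tri([T,S],[t(96,319),s(162,243)])[0],tri([T,S],[t(278,347),s(362,207)])[0],tri([T,S],[t(445,350),s(517,160)])[0]]:
    uv=proj(c,x0*[1,1,.5])[0];u0,v0=(uv-16).astype(int)
    G=im[v0:v0+32,u0:u0+32].max(2).astype(float);m=np.clip(G/np.percentile(G,85),0,1)
    def ren(xy):
        h=cv2.convexHull(((proj(c,M+[xy[0],xy[1],0])-[u0,v0]+.5)*16*16).astype(np.float32)-128).round().astype(np.int32)
        A=np.zeros((512,512),np.uint8);cv2.fillConvexPoly(A,h,255,shift=4)
        return cv2.GaussianBlur(cv2.resize(A/255.,(32,32),interpolation=cv2.INTER_AREA),(0,0),.9)
    r=least_squares(lambda x:(ren(x)-m).ravel(),x0[:2],diff_step=.002)
    print(n,r.x,np.sqrt(2*r.cost/1024))
E
```

```text
c1 [0.44402365 0.20312933 0.08282469] 0.4115916032397952
c2 [0.42311775 0.07317925 0.07979729] 0.03614357511917009
c3 [ 0.41919862 -0.04599813  0.08338382] 0.4029890297693371
T1 [0.6015245  0.00152008 0.09820165] 0.09959819913111868
T2 [ 0.58177062 -0.08866277  0.09587422] 0.685919821843105
weight [0.56664724 0.20404004 0.10482243] 0.12681395082877975
plateBL [0.56429776 0.06513304 0.00683615] 0.04696892525445343
plateTL [0.66206602 0.04461285 0.00770215] 0.8627288022396022
T3 [ 0.56348738 -0.17968364  0.097     ]
BL [0.56320301 0.06511683 0.012     ]
TL [0.66243638 0.04697674 0.012     ]
TR [ 0.60319303 -0.24926331  0.012     ]
BR [ 0.50551928 -0.23190872  0.012     ]
gauge [ 0.43035899 -0.18841418  0.04      ]
top [0.44279868 0.20433436] 0.05957878265876584
top [0.42085428 0.07280807] 0.06211320035806155
top [ 0.41953989 -0.05008568] 0.06211941267923063
```

```bash
cat > ov.py <<'E'
from h import *
a=np.linspace(0,2*np.pi,60);ring=lambda x,y,r,z:np.c_[x+r*np.cos(a),y+r*np.sin(a),0*a+z]
def overlay(name,roi,rings,out,k=4):
    c=capture(name);x,y,w,h=roi
    I=cv2.resize(c["pixels"][y:y+h,x:x+w,::-1],None,fx=k,fy=k,interpolation=cv2.INTER_CUBIC)
    for R,col in rings:
        p=(proj(c,R)-[x,y])*k+(k-1)/2
        cv2.polylines(I,[(p*16).round().astype(np.int32)],False,col,1,cv2.LINE_AA,shift=4)
    if out: cv2.imwrite(out,I)
    return I
E
python3 - <<'E'
from ov import *
R=[]
for (x,y),d in zip([(.602,.0009),(.5836,-.0923),(.565,-.1855)],(37,42,47)):
    for z in(.097,.02): R.append((ring(x,y,d/2000,z),(0,255,255)))
for x,y in [(.4430,.2038),(.4212,.0729),(.4193,-.0490)]:
    for r,z in((.029,0),(.029,.043),(.016,.043),(.016,.084)): R.append((ring(x,y,r,z),(0,0,255)))
A=overlay("top",(267,120,180,90),R,None,4)[:340];B=overlay("scene",(258,148,180,62),R,None,4)
cv2.imwrite("pics/ov1.png",np.vstack([A,B]))
E
```

```text
(no output)
```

View pics/ov1.png

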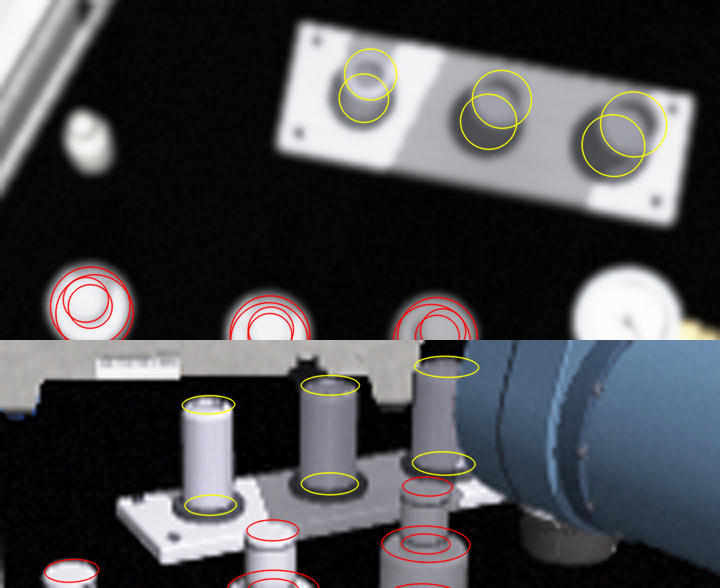

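Emit:
servo_tool:
  plan:
    - {"ty":-1,"jaw":1}
    - {"tx":-13.08,"ty":-1,"tz":-13.15,"ry":2.48,"jaw":1}
    - {"tx":-13.08,"ty":-1,"tz":-13.15,"ry":2.48,"jaw":1}
    - {"tx":-13.08,"ty":-1,"tz":-13.15,"ry":2.48,"jaw":1}
    - {"tx":-13.08,"ty":-1,"tz":-13.15,"ry":2.48,"jaw":1}
    - {"tx":-13.08,"ty":-1,"tz":-13.15,"ry":2.48,"jaw":1}
    - {"tx":-13.08,"ty":-1,"tz":-13.15,"ry":2.48,"jaw":1}
    - {"tx":-13.08,"ty":-1,"tz":-13.15,"ry":2.48,"jaw":1}
    - {"tx":-13.08,"ty":-1,"tz":-13.15,"ry":2.48,"jaw":1}
    - {"tx":-13.08,"ty":-1,"tz":-13.15,"ry":2.48,"jaw":1}
  newtons: 40

```text
validation failed for argument at $.pl...
```

Emit:
servo_tool:
  plan:
    - {"tx":0,"ty":-1,"tz":0,"rx":0,"ry":0,"rz":0,"jaw":1}
    - {"tx":-1.3,"ty":-1,"tz":-1.3,"rx":0,"ry":1,"rz":0,"jaw":1}
  newtons: 40

```text
time_s: 0.47
eef_pos: [0.1598, -0.5022, 0.273]
tool_rot: [[-0.988, -0.001, 0.152], [-0.152, -0.01, -0.988], [0.003, -1.0, 0.01]]
ft_force: [0.9, -1.9, 2.6]
width: 0.998
```

```bash
python3 -c "
from workcell import *
o=get_obs();print(o['time_s'],o['eef_pos'],o['tool_rot'],o['width'])"
```

```text
0.4667 [ 0.15983179 -0.50223785  0.27301165] [[-0.98843003 -0.00107462  0.15167373]
 [-0.15165534 -0.01010338 -0.9883818 ]
 [ 0.00259456 -0.99994838  0.00982351]] 0.9983163292318318
```

Emit:
servo_tool:
  plan:
    - {"tx":-10.48,"ty":0,"tz":-13.01,"rx":0,"ry":1.48,"rz":0,"jaw":1}
    - {"tx":-10.48,"ty":0,"tz":-13.01,"rx":0,"ry":1.48,"rz":0,"jaw":1}
    - {"tx":-10.48,"ty":0,"tz":-13.01,"rx":0,"ry":1.48,"rz":0,"jaw":1}
    - {"tx":-10.48,"ty":0,"tz":-13.01,"rx":0,"ry":1.48,"rz":0,"jaw":1}
    - {"tx":-10.48,"ty":0,"tz":-13.01,"rx":0,"ry":1.48,"rz":0,"jaw":1}
    - {"tx":-10.48,"ty":0,"tz":-13.01,"rx":0,"ry":1.48,"rz":0,"jaw":1}
    - {"tx":-10.48,"ty":0,"tz":-13.01,"rx":0,"ry":1.48,"rz":0,"jaw":1}
    - {"tx":-10.48,"ty":0,"tz":-13.01,"rx":0,"ry":1.48,"rz":0,"jaw":1}
    - {"tx":-10.48,"ty":0,"tz":-13.01,"rx":0,"ry":1.48,"rz":0,"jaw":1}
    - {"tx":-10.48,"ty":0,"tz":-13.01,"rx":0,"ry":1.48,"rz":0,"jaw":1}

```text
time_s: 1.3
eef_pos: [0.3708, -0.1326, 0.2696]
tool_rot: [[-1.0, 0.001, -0.0], [0.0, -0.001, -1.0], [-0.001, -1.0, 0.001]]
ft_force: [1.2, -1.5, 0.7]
width: 1.0
```

Emit:
servo_tool:
  plan:
    - {"tx":0,"ty":0,"tz":0,"rx":0,"ry":0,"rz":0,"jaw":1}
    - {"tx":0,"ty":0,"tz":0,"rx":0,"ry":0,"rz":0,"jaw":1}
    - {"tx":0,"ty":0,"tz":0,"rx":0,"ry":0,"rz":0,"jaw":1}

```text
time_s: 1.55
eef_pos: [0.3703, -0.1344, 0.2693]
tool_rot: [[-1.0, -0.0, 0.002], [-0.002, -0.001, -1.0], [0.0, -1.0, 0.001]]
ft_force: [-0.5, -0.8, 0.5]
width: 0.997
```

Emit:
servo_tool:
  plan:
    - {"tx":-1.63,"ty":1,"tz":-2.85,"rx":0,"ry":0,"rz":0,"jaw":1}
    - {"tx":-1.63,"ty":2,"tz":-2.85,"rx":0,"ry":0,"rz":0,"jaw":1}
    - {"tx":-1.63,"ty":3,"tz":-2.85,"rx":0,"ry":0,"rz":0,"jaw":1}
    - {"tx":-1.63,"ty":4.2,"tz":-2.85,"rx":0,"ry":0,"rz":0,"jaw":1}
    - {"tx":-1.63,"ty":5.4,"tz":-2.85,"rx":0,"ry":0,"rz":0,"jaw":1}
    - {"tx":-1.63,"ty":6.4,"tz":-2.85,"rx":0,"ry":0,"rz":0,"jaw":1}
    - {"tx":-1.63,"ty":6.94,"tz":-2.85,"rx":0,"ry":0,"rz":0,"jaw":1}
    - {"tx":-1.63,"ty":6.94,"tz":-2.85,"rx":0,"ry":0,"rz":0,"jaw":1}
    - {"tx":-1.63,"ty":6.94,"tz":-2.85,"rx":0,"ry":0,"rz":0,"jaw":1}

```text
time_s: 2.3
eef_pos: [0.4186, -0.0506, 0.0607]
tool_rot: [[-1.0, -0.002, -0.003], [0.003, 0.001, -1.0], [0.002, -1.0, -0.001]]
ft_force: [1.1, -1.1, -0.4]
width: 1.001
```

```bash
python3 - <<'E'
from ov import *
R=[]
for r,z in((.029,0),(.029,.043),(.016,.043),(.016,.084)): R.append((ring(.4193,-.0490,r,z),(0,0,255)))
A=overlay("top",(320,150,100,90),R,None,4);B=overlay("scene",(320,150,100,90),R,None,4)
cv2.imwrite("pics/ov2.png",np.hstack([A,B]))
E
```

```text
(no output)
```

View pics/ov2.png

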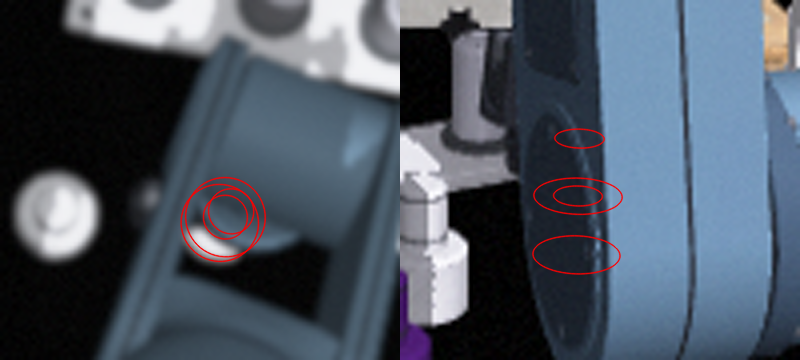

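Emit:
servo_tool:
  plan:
    - {"tx":0,"ty":0,"tz":0,"rx":0,"ry":0,"rz":0,"jaw":0}
    - {"tx":0,"ty":0,"tz":0,"rx":0,"ry":0,"rz":0,"jaw":0}
    - {"tx":0,"ty":0,"tz":0,"rx":0,"ry":0,"rz":0,"jaw":0}
    - {"tx":0,"ty":0,"tz":0,"rx":0,"ry":0,"rz":0,"jaw":0}
    - {"tx":0,"ty":0,"tz":0,"rx":0,"ry":0,"rz":0,"jaw":0}
    - {"tx":0,"ty":0,"tz":0,"rx":0,"ry":0,"rz":0,"jaw":0}
    - {"tx":0,"ty":0,"tz":0,"rx":0,"ry":0,"rz":0,"jaw":0}
    - {"tx":0,"ty":0,"tz":0,"rx":0,"ry":0,"rz":0,"jaw":0}
  newtons: 50

```text
time_s: 3.07
eef_pos: [0.4197, -0.0491, 0.0618]
tool_rot: [[-1.0, 0.001, 0.001], [-0.001, -0.001, -1.0], [-0.001, -1.0, 0.001]]
ft_force: [-0.2, 1.4, 6.7]
width: 0.357
```

Emit:
servo_tool:
  plan:
    - {"tx":0,"ty":-1,"tz":0,"rx":0,"ry":0,"rz":0,"jaw":0}
    - {"tx":0,"ty":-2.3,"tz":0,"rx":0,"ry":0,"rz":0,"jaw":0}
    - {"tx":0,"ty":-3.6,"tz":0,"rx":0,"ry":0,"rz":0,"jaw":0}
    - {"tx":-1,"ty":-4.13,"tz":0.9,"rx":0,"ry":0,"rz":0,"jaw":0}
    - {"tx":-2,"ty":-4.13,"tz":1.85,"rx":0,"ry":0,"rz":0,"jaw":0}
    - {"tx":-3,"ty":-4.13,"tz":2.8,"rx":0,"ry":0,"rz":0,"jaw":0}
    - {"tx":-4,"ty":-4.13,"tz":3.75,"rx":0,"ry":0,"rz":0,"jaw":0}
    - {"tx":-4.86,"ty":-4.13,"tz":4.55,"rx":0,"ry":0,"rz":0,"jaw":0}
    - {"tx":-4.86,"ty":-4.13,"tz":4.55,"rx":0,"ry":0,"rz":0,"jaw":0}
    - {"tx":-4.86,"ty":-4.13,"tz":4.55,"rx":0,"ry":0,"rz":0,"jaw":0}

```text
time_s: 3.9
eef_pos: [0.5655, -0.1866, 0.1835]
tool_rot: [[-1.0, -0.002, -0.001], [0.001, 0.001, -1.0], [0.002, -1.0, -0.001]]
ft_force: [-0.5, -0.1, -2.6]
width: 0.353
```

```bash
python3 - <<'E'
from ov import *
R=[(ring(.565,-.1855,.0235,z),(0,255,255)) for z in(.097,.02)]
p=get_obs()['eef_pos'];print(p)
for r,z in((.029,0),(.029,.043),(.016,.043),(.016,.084)): R.append((ring(p[0],p[1],r,p[2]-.061+z),(0,0,255)))
A=overlay("top",(350,80,100,110),R,None,4);B=overlay("scene",(320,90,100,110),R,None,4)
cv2.imwrite("pics/ov3.png",np.hstack([A,B]))
E
```

```text
[ 0.56545194 -0.186614    0.18346657]
```

View pics/ov3.png

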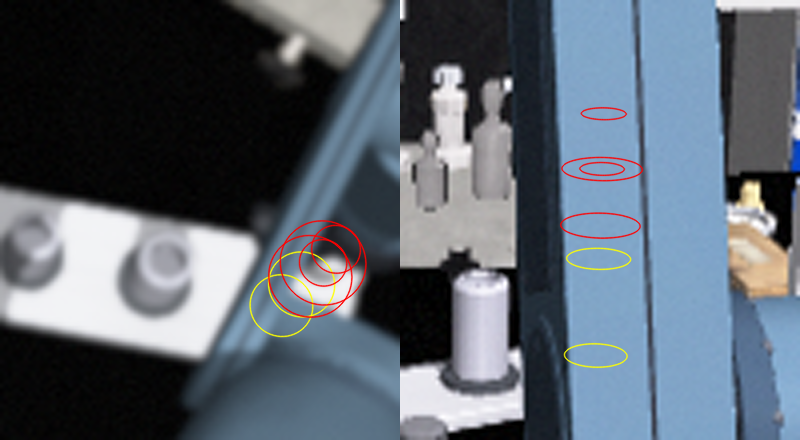

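Emit:
servo_tool:
  plan:
    - {"tx":0,"ty":0.4,"tz":0,"rx":0,"ry":0,"rz":0,"jaw":0}
    - {"tx":0,"ty":0.75,"tz":0,"rx":0,"ry":0,"rz":0,"jaw":0}
    - {"tx":0,"ty":0.85,"tz":0,"rx":0,"ry":0,"rz":0,"jaw":0}
    - {"tx":0,"ty":0.92,"tz":0,"rx":0,"ry":0,"rz":0,"jaw":0}
    - {"tx":0,"ty":0.97,"tz":0,"rx":0,"ry":0,"rz":0,"jaw":0}
    - {"tx":0,"ty":0.97,"tz":0,"rx":0,"ry":0,"rz":0,"jaw":0}

```text
time_s: 4.5
eef_pos: [0.565, -0.1853, 0.1564]
tool_rot: [[-1.0, 0.001, 0.001], [-0.001, -0.001, -1.0], [-0.001, -1.0, 0.001]]
ft_force: [-0.3, 0.8, 0.9]
width: 0.356
```

Emit:
servo_tool:
  plan:
    - {"tx":0,"ty":0.05,"tz":0,"rx":0,"ry":0,"rz":0,"jaw":0}
    - {"tx":0,"ty":0.1,"tz":0,"rx":0,"ry":0,"rz":0,"jaw":0}
    - {"tx":0,"ty":0.1,"tz":0,"rx":0,"ry":0,"rz":0,"jaw":0}

```text
time_s: 4.75
eef_pos: [0.5659, -0.1856, 0.1559]
tool_rot: [[-1.0, 0.003, 0.0], [-0.0, -0.001, -1.0], [-0.003, -1.0, 0.001]]
ft_force: [-3.3, 2.2, 14.9]
width: 0.356
```

Emit:
servo_tool:
  plan:
    - {"tx":0.05,"ty":0.0,"tz":-0.05,"rx":0,"ry":0,"rz":0,"jaw":0}
    - {"tx":0.05,"ty":0.0,"tz":-0.05,"rx":0,"ry":0,"rz":0,"jaw":0}
    - {"tx":0.05,"ty":0.0,"tz":-0.05,"rx":0,"ry":0,"rz":0,"jaw":0}

```text
time_s: 5.0
eef_pos: [0.5652, -0.1851, 0.156]
tool_rot: [[-1.0, 0.005, 0.0], [-0.0, -0.003, -1.0], [-0.005, -1.0, 0.003]]
ft_force: [-1.2, -1.2, 12.0]
width: 0.359
```

Emit:
servo_tool:
  plan:
    - {"tx":0.05,"ty":0.0,"tz":-0.05,"rx":0,"ry":0,"rz":0,"jaw":0}
    - {"tx":0.05,"ty":0.0,"tz":-0.05,"rx":0,"ry":0,"rz":0,"jaw":0}
    - {"tx":0.05,"ty":0.0,"tz":-0.05,"rx":0,"ry":0,"rz":0,"jaw":0}

```text
time_s: 5.25
eef_pos: [0.5643, -0.1847, 0.156]
tool_rot: [[-1.0, 0.007, 0.0], [-0.0, -0.005, -1.0], [-0.007, -1.0, 0.005]]
ft_force: [1.2, -3.5, 10.3]
width: 0.359
```

Emit:
servo_tool:
  plan:
    - {"tx":0,"ty":-0.5,"tz":0,"rx":0,"ry":0,"rz":0,"jaw":0}
    - {"tx":0,"ty":-1,"tz":0,"rx":0,"ry":0,"rz":0,"jaw":0}
    - {"tx":-0.3,"ty":-1,"tz":-1.2,"rx":0,"ry":0,"rz":0,"jaw":0}
    - {"tx":-0.6,"ty":-1,"tz":-2.4,"rx":0,"ry":0,"rz":0,"jaw":0}
    - {"tx":-0.72,"ty":-1,"tz":-3.01,"rx":0,"ry":0,"rz":0,"jaw":0}
    - {"tx":-0.72,"ty":-0.7,"tz":-3.01,"rx":0,"ry":0,"rz":0,"jaw":0}
    - {"tx":-0.72,"ty":-0.3,"tz":-3.01,"rx":0,"ry":0,"rz":0,"jaw":0}
    - {"tx":-0.72,"ty":-0.15,"tz":-3.01,"rx":0,"ry":0,"rz":0,"jaw":0}
    - {"tx":-0.72,"ty":-0.05,"tz":-3.01,"rx":0,"ry":0,"rz":0,"jaw":0}
    - {"tx":-0.72,"ty":-0.05,"tz":-3.01,"rx":0,"ry":0,"rz":0,"jaw":0}

```text
time_s: 6.08
eef_pos: [0.583, -0.0925, 0.1534]
tool_rot: [[-1.0, -0.002, -0.001], [0.001, 0.001, -1.0], [0.002, -1.0, -0.001]]
ft_force: [-0.3, 0.4, -1.5]
width: 0.352
```

Emit:
servo_tool:
  plan:
    - {"tx":0,"ty":0.05,"tz":0,"rx":0,"ry":0,"rz":0,"jaw":0}
    - {"tx":0,"ty":0.1,"tz":0,"rx":0,"ry":0,"rz":0,"jaw":0}
    - {"tx":0,"ty":0.1,"tz":0,"rx":0,"ry":0,"rz":0,"jaw":0}

```text
time_s: 6.33
eef_pos: [0.5836, -0.0926, 0.1515]
tool_rot: [[-1.0, 0.0, -0.0], [0.0, -0.0, -1.0], [-0.0, -1.0, 0.0]]
ft_force: [-0.3, 0.1, -0.7]
width: 0.356
```

Emit:
servo_tool:
  plan:
    - {"tx":0,"ty":0.07,"tz":0,"rx":0,"ry":0,"rz":0,"jaw":0}
    - {"tx":0,"ty":0.14,"tz":0,"rx":0,"ry":0,"rz":0,"jaw":0}
    - {"tx":0,"ty":0.2,"tz":0,"rx":0,"ry":0,"rz":0,"jaw":0}
    - {"tx":0,"ty":0.2,"tz":0,"rx":0,"ry":0,"rz":0,"jaw":0}

```text
time_s: 6.67
eef_pos: [0.5833, -0.0921, 0.1449]
tool_rot: [[-1.0, -0.001, 0.0], [-0.0, 0.0, -1.0], [0.001, -1.0, -0.0]]
ft_force: [-0.7, -0.3, -1.6]
width: 0.359
```

Emit:
servo_tool:
  plan:
    - {"tx":0,"ty":0.12,"tz":0,"rx":0,"ry":0,"rz":0,"jaw":0}
    - {"tx":0,"ty":0.24,"tz":0,"rx":0,"ry":0,"rz":0,"jaw":0}
    - {"tx":0,"ty":0.36,"tz":0,"rx":0,"ry":0,"rz":0,"jaw":0}
    - {"tx":0,"ty":0.48,"tz":0,"rx":0,"ry":0,"rz":0,"jaw":0}
    - {"tx":0,"ty":0.56,"tz":0,"rx":0,"ry":0,"rz":0,"jaw":0}
    - {"tx":0,"ty":0.62,"tz":0,"rx":0,"ry":0,"rz":0,"jaw":0}
    - {"tx":0,"ty":0.68,"tz":0,"rx":0,"ry":0,"rz":0,"jaw":0}
    - {"tx":0,"ty":0.68,"tz":0,"rx":0,"ry":0,"rz":0,"jaw":0}

```text
time_s: 7.33
eef_pos: [0.5836, -0.0922, 0.1248]
tool_rot: [[-1.0, -0.0, 0.0], [-0.0, 0.0, -1.0], [0.0, -1.0, -0.0]]
ft_force: [-0.3, 0.2, -1.5]
width: 0.359
```

Emit:
servo_tool:
  plan:
    - {"tx":0,"ty":0.05,"tz":0,"rx":0,"ry":0,"rz":0,"jaw":0}
    - {"tx":0,"ty":0.1,"tz":0,"rx":0,"ry":0,"rz":0,"jaw":0}
    - {"tx":0,"ty":0.1,"tz":0,"rx":0,"ry":0,"rz":0,"jaw":0}

```text
time_s: 7.58
eef_pos: [0.584, -0.0922, 0.1243]
tool_rot: [[-1.0, 0.002, 0.0], [-0.0, -0.001, -1.0], [-0.002, -1.0, 0.001]]
ft_force: [-4.5, 0.8, 12.6]
width: 0.359
```

Emit:
servo_tool:
  plan:
    - {"tx":0,"ty":-0.06,"tz":0,"rx":0,"ry":0,"rz":0,"jaw":0}
    - {"tx":0,"ty":-0.06,"tz":0,"rx":0,"ry":0,"rz":0,"jaw":0.75}
    - {"tx":0,"ty":-0.06,"tz":0,"rx":0,"ry":0,"rz":0,"jaw":0.75}
    - {"tx":0,"ty":-0.06,"tz":0,"rx":0,"ry":0,"rz":0,"jaw":0.75}
    - {"tx":0,"ty":-0.06,"tz":0,"rx":0,"ry":0,"rz":0,"jaw":0.75}
    - {"tx":0,"ty":-0.06,"tz":0,"rx":0,"ry":0,"rz":0,"jaw":0.75}
    - {"tx":0,"ty":-0.8,"tz":0,"rx":0,"ry":0,"rz":0,"jaw":0.75}
    - {"tx":0,"ty":-1.8,"tz":0,"rx":0,"ry":0,"rz":0,"jaw":0.75}
    - {"tx":0,"ty":-2.6,"tz":0,"rx":0,"ry":0,"rz":0,"jaw":0.75}
    - {"tx":0,"ty":-2.6,"tz":0,"rx":0,"ry":0,"rz":0,"jaw":0.75}

```text
time_s: 8.42
eef_pos: [0.5865, -0.0932, 0.2055]
tool_rot: [[-1.0, 0.009, 0.0], [-0.0, -0.003, -1.0], [-0.009, -1.0, 0.003]]
ft_force: [1.5, 0.2, 0.7]
width: 0.753
```

Emit:
servo_tool:
  plan:
    - {"tx":0.9,"ty":0,"tz":-0.92,"rx":0,"ry":0,"rz":0,"jaw":0.9}
    - {"tx":1.8,"ty":0,"tz":-1.84,"rx":0,"ry":0,"rz":0,"jaw":0.9}
    - {"tx":2.7,"ty":0,"tz":-2.76,"rx":0,"ry":0,"rz":0,"jaw":0.9}
    - {"tx":3.6,"ty":0,"tz":-3.68,"rx":0,"ry":0,"rz":0,"jaw":0.9}
    - {"tx":4.5,"ty":0,"tz":-4.6,"rx":0,"ry":0,"rz":0,"jaw":0.9}
    - {"tx":5.41,"ty":0,"tz":-5.51,"rx":0,"ry":0,"rz":0,"jaw":0.9}
    - {"tx":5.41,"ty":0.5,"tz":-5.51,"rx":0,"ry":0,"rz":0,"jaw":0.9}
    - {"tx":5.41,"ty":1.5,"tz":-5.51,"rx":0,"ry":0,"rz":0,"jaw":0.9}
    - {"tx":5.41,"ty":1.5,"tz":-5.51,"rx":0,"ry":0,"rz":0,"jaw":0.9}

```text
time_s: 9.17
eef_pos: [0.4178, 0.0739, 0.1513]
tool_rot: [[-1.0, -0.007, 0.001], [-0.001, 0.001, -1.0], [0.007, -1.0, -0.001]]
ft_force: [-1.5, -0.3, -1.3]
width: 0.901
```

Emit:
servo_tool:
  plan:
    - {"tx":0,"ty":0.8,"tz":0,"rx":0,"ry":0,"rz":0,"jaw":0.9}
    - {"tx":0,"ty":1.8,"tz":0,"rx":0,"ry":0,"rz":0,"jaw":0.9}
    - {"tx":0,"ty":2.7,"tz":0,"rx":0,"ry":0,"rz":0,"jaw":0.9}
    - {"tx":0,"ty":3.1,"tz":0,"rx":0,"ry":0,"rz":0,"jaw":0.9}
    - {"tx":0,"ty":3.1,"tz":0,"rx":0,"ry":0,"rz":0,"jaw":0.9}
    - {"tx":0,"ty":3.1,"tz":0,"rx":0,"ry":0,"rz":0,"jaw":0.9}

```text
time_s: 9.67
eef_pos: [0.4213, 0.0728, 0.062]
tool_rot: [[-1.0, -0.002, -0.0], [0.0, 0.0, -1.0], [0.002, -1.0, -0.0]]
ft_force: [0.4, -0.1, 0.8]
width: 0.902
```

Emit:
servo_tool:
  plan:
    - {"tx":0,"ty":0,"tz":0,"rx":0,"ry":0,"rz":0,"jaw":0}
    - {"tx":0,"ty":0,"tz":0,"rx":0,"ry":0,"rz":0,"jaw":0}
    - {"tx":0,"ty":0,"tz":0,"rx":0,"ry":0,"rz":0,"jaw":0}
    - {"tx":0,"ty":0,"tz":0,"rx":0,"ry":0,"rz":0,"jaw":0}
    - {"tx":0,"ty":0,"tz":0,"rx":0,"ry":0,"rz":0,"jaw":0}
    - {"tx":0,"ty":0,"tz":0,"rx":0,"ry":0,"rz":0,"jaw":0}
    - {"tx":0,"ty":0,"tz":0,"rx":0,"ry":0,"rz":0,"jaw":0}
    - {"tx":0,"ty":0,"tz":0,"rx":0,"ry":0,"rz":0,"jaw":0}

```text
time_s: 10.33
eef_pos: [0.4222, 0.0731, 0.0631]
tool_rot: [[-1.0, 0.002, 0.0], [-0.0, -0.0, -1.0], [-0.002, -1.0, 0.0]]
ft_force: [-0.9, 0.5, 5.5]
width: 0.352
```

Emit:
servo_tool:
  plan:
    - {"tx":0,"ty":-1.2,"tz":0,"rx":0,"ry":0,"rz":0,"jaw":0}
    - {"tx":0,"ty":-2.5,"tz":0,"rx":0,"ry":0,"rz":0,"jaw":0}
    - {"tx":0,"ty":-3.8,"tz":0,"rx":0,"ry":0,"rz":0,"jaw":0}
    - {"tx":0,"ty":-5,"tz":0,"rx":0,"ry":0,"rz":0,"jaw":0}
    - {"tx":-0.6,"ty":-5.43,"tz":1.05,"rx":0,"ry":0,"rz":0,"jaw":0}
    - {"tx":-1.2,"ty":-5.43,"tz":2.15,"rx":0,"ry":0,"rz":0,"jaw":0}
    - {"tx":-1.8,"ty":-5.43,"tz":3.25,"rx":0,"ry":0,"rz":0,"jaw":0}
    - {"tx":-2.4,"ty":-5.43,"tz":4.3,"rx":0,"ry":0,"rz":0,"jaw":0}
    - {"tx":-3,"ty":-5.43,"tz":5.4,"rx":0,"ry":0,"rz":0,"jaw":0}
    - {"tx":-3.6,"ty":-5.43,"tz":6.5,"rx":0,"ry":0,"rz":0,"jaw":0}

```text
time_s: 11.17
eef_pos: [0.5295, -0.1233, 0.2249]
tool_rot: [[-1.0, -0.0, 0.0], [-0.0, 0.0, -1.0], [0.0, -1.0, -0.0]]
ft_force: [1.8, 0.9, -2.8]
width: 0.355
```

Emit:
servo_tool:
  plan:
    - {"tx":-0.6,"ty":0,"tz":1.05,"rx":0,"ry":0,"rz":0,"jaw":0}
    - {"tx":-1.19,"ty":0,"tz":2.11,"rx":0,"ry":0,"rz":0,"jaw":0}
    - {"tx":-1.19,"ty":0.7,"tz":2.11,"rx":0,"ry":0,"rz":0,"jaw":0}
    - {"tx":-1.19,"ty":1.4,"tz":2.11,"rx":0,"ry":0,"rz":0,"jaw":0}
    - {"tx":-1.19,"ty":1.9,"tz":2.11,"rx":0,"ry":0,"rz":0,"jaw":0}
    - {"tx":-1.19,"ty":1.9,"tz":2.11,"rx":0,"ry":0,"rz":0,"jaw":0}
    - {"tx":-1.19,"ty":1.9,"tz":2.11,"rx":0,"ry":0,"rz":0,"jaw":0}

```text
time_s: 11.75
eef_pos: [0.5642, -0.1848, 0.167]
tool_rot: [[-1.0, -0.003, 0.0], [-0.0, 0.001, -1.0], [0.003, -1.0, -0.001]]
ft_force: [0.0, -0.9, -2.2]
width: 0.355
```

Emit:
servo_tool:
  plan:
    - {"tx":0,"ty":0.12,"tz":0,"rx":0,"ry":0,"rz":0,"jaw":0}
    - {"tx":0,"ty":0.24,"tz":0,"rx":0,"ry":0,"rz":0,"jaw":0}
    - {"tx":0,"ty":0.32,"tz":0,"rx":0,"ry":0,"rz":0,"jaw":0}
    - {"tx":0,"ty":0.4,"tz":0,"rx":0,"ry":0,"rz":0,"jaw":0}
    - {"tx":0,"ty":0.4,"tz":0,"rx":0,"ry":0,"rz":0,"jaw":0}

```text
time_s: 12.17
eef_pos: [0.5649, -0.185, 0.1558]
tool_rot: [[-1.0, -0.0, 0.0], [-0.0, 0.0, -1.0], [0.0, -1.0, -0.0]]
ft_force: [-0.6, -0.5, -2.7]
width: 0.355
```

Emit:
servo_tool:
  plan:
    - {"tx":0,"ty":0.06,"tz":0,"rx":0,"ry":0,"rz":0,"jaw":0}
    - {"tx":0,"ty":0.12,"tz":0,"rx":0,"ry":0,"rz":0,"jaw":0}
    - {"tx":0,"ty":0.18,"tz":0,"rx":0,"ry":0,"rz":0,"jaw":0}
    - {"tx":0,"ty":0.18,"tz":0,"rx":0,"ry":0,"rz":0,"jaw":0}

```text
time_s: 12.5
eef_pos: [0.5648, -0.1851, 0.1501]
tool_rot: [[-1.0, -0.001, 0.0], [-0.0, 0.0, -1.0], [0.001, -1.0, -0.0]]
ft_force: [-0.7, 0.1, -3.6]
width: 0.357
```

Emit:
servo_tool:
  plan:
    - {"tx":0,"ty":0.14,"tz":0,"rx":0,"ry":0,"rz":0,"jaw":0}
    - {"tx":0,"ty":0.28,"tz":0,"rx":0,"ry":0,"rz":0,"jaw":0}
    - {"tx":0,"ty":0.42,"tz":0,"rx":0,"ry":0,"rz":0,"jaw":0}
    - {"tx":0,"ty":0.56,"tz":0,"rx":0,"ry":0,"rz":0,"jaw":0}
    - {"tx":0,"ty":0.66,"tz":0,"rx":0,"ry":0,"rz":0,"jaw":0}
    - {"tx":0,"ty":0.74,"tz":0,"rx":0,"ry":0,"rz":0,"jaw":0}
    - {"tx":0,"ty":0.8,"tz":0,"rx":0,"ry":0,"rz":0,"jaw":0}
    - {"tx":0,"ty":0.86,"tz":0,"rx":0,"ry":0,"rz":0,"jaw":0}
    - {"tx":0,"ty":0.86,"tz":0,"rx":0,"ry":0,"rz":0,"jaw":0}

```text
time_s: 13.25
eef_pos: [0.565, -0.1852, 0.1259]
tool_rot: [[-1.0, 0.0, 0.0], [-0.0, -0.0, -1.0], [-0.0, -1.0, 0.0]]
ft_force: [-3.7, 1.6, 5.0]
width: 0.354
```

Emit:
servo_tool:
  plan:
    - {"tx":0,"ty":0.05,"tz":0,"rx":0,"ry":0,"rz":0,"jaw":0}
    - {"tx":0,"ty":0.05,"tz":0,"rx":0,"ry":0,"rz":0,"jaw":0}

```text
time_s: 13.42
eef_pos: [0.5651, -0.1851, 0.1257]
tool_rot: [[-1.0, 0.001, 0.0], [-0.0, -0.001, -1.0], [-0.001, -1.0, 0.001]]
ft_force: [-6.6, 3.0, 12.8]
width: 0.356
```

Emit:
servo_tool:
  plan:
    - {"tx":0,"ty":-0.06,"tz":0,"rx":0,"ry":0,"rz":0,"jaw":0}
    - {"tx":0,"ty":-0.06,"tz":0,"rx":0,"ry":0,"rz":0,"jaw":0.75}
    - {"tx":0,"ty":-0.06,"tz":0,"rx":0,"ry":0,"rz":0,"jaw":0.75}
    - {"tx":0,"ty":-0.06,"tz":0,"rx":0,"ry":0,"rz":0,"jaw":0.75}
    - {"tx":0,"ty":-0.06,"tz":0,"rx":0,"ry":0,"rz":0,"jaw":0.75}
    - {"tx":0,"ty":-0.06,"tz":0,"rx":0,"ry":0,"rz":0,"jaw":0.75}
    - {"tx":0,"ty":-0.8,"tz":0,"rx":0,"ry":0,"rz":0,"jaw":0.75}
    - {"tx":0,"ty":-1.8,"tz":0,"rx":0,"ry":0,"rz":0,"jaw":0.75}
    - {"tx":0,"ty":-2.7,"tz":0,"rx":0,"ry":0,"rz":0,"jaw":0.75}
    - {"tx":0,"ty":-2.7,"tz":0,"rx":0,"ry":0,"rz":0,"jaw":0.75}

```text
time_s: 14.25
eef_pos: [0.5679, -0.1867, 0.2102]
tool_rot: [[-1.0, 0.009, 0.0], [-0.0, -0.005, -1.0], [-0.009, -1.0, 0.005]]
ft_force: [0.4, -0.2, 0.2]
width: 0.753
```

```bash
python3 - <<'E'
from ov import *
T=capture("top");S=capture("scene")
print(tri([T,S],[np.array([259,170.]),np.array([240,119.])]), [onz(T,np.array([264,174.]),z) for z in(0,.15)])
print("bottle",onz(T,np.array([235,206.]),.1), "scene",onz(S,np.array([222,262.]),0),onz(S,np.array([237,233.]),0))
R=[]
for (x,y) in [(.5836,-.0923),(.565,-.1853)]:
    for r,z in((.029,0),(.029,.043),(.016,.043),(.016,.084)): R.append((ring(x,y,r,.063+z),(0,0,255)))
for r,z in((.029,0),(.029,.043),(.016,.043),(.016,.084)): R.append((ring(.443,.2038,r,z),(0,0,255)))
A=overlay("top",(250,90,200,130),R,None,4)[:330];B=overlay("scene",(250,130,200,60),R,None,4)
cv2.imwrite("pics/ov4.png",np.vstack([overlay("top",(262,120,180,90),R,None,4),B[:,:720]]))
E
```

```text
(array([0.47862713, 0.25967605, 0.29550537]), np.float64(0.854975406223207)) [array([0.51557032, 0.2828935 , 0.        ]), array([0.49127082, 0.26395457, 0.15      ])]
bottle [0.40931384 0.35030632 0.1       ] scene [0.41105924 0.36411164 0.        ] [0.51585291 0.27631539 0.        ]
```

View pics/ov4.png

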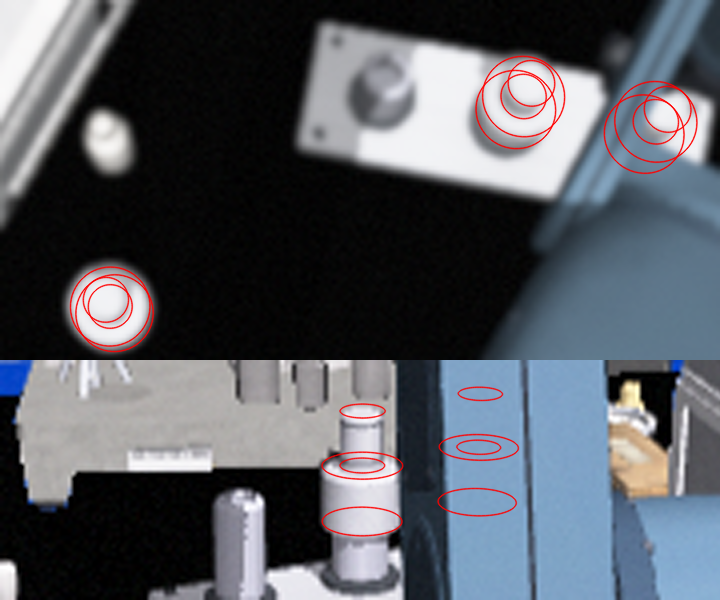

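Emit:
servo_tool:
  plan:
    - {"tx":0.41,"ty":0,"tz":-1.3,"rx":0,"ry":0,"rz":0,"jaw":0.9}
    - {"tx":0.81,"ty":0,"tz":-2.6,"rx":0,"ry":0,"rz":0,"jaw":0.9}
    - {"tx":1.22,"ty":0,"tz":-3.9,"rx":0,"ry":0,"rz":0,"jaw":0.9}
    - {"tx":1.63,"ty":0,"tz":-5.2,"rx":0,"ry":0,"rz":0,"jaw":0.9}
    - {"tx":2.04,"ty":0,"tz":-6.5,"rx":0,"ry":0,"rz":0,"jaw":0.9}
    - {"tx":2.45,"ty":0,"tz":-7.8,"rx":0,"ry":0,"rz":0,"jaw":0.9}
    - {"tx":2.85,"ty":0,"tz":-9.1,"rx":0,"ry":0,"rz":0,"jaw":0.9}
    - {"tx":3.26,"ty":0,"tz":-10.4,"rx":0,"ry":0,"rz":0,"jaw":0.9}
    - {"tx":3.67,"ty":0,"tz":-11.7,"rx":0,"ry":0,"rz":0,"jaw":0.9}
    - {"tx":4.07,"ty":0,"tz":-12.97,"rx":0,"ry":0,"rz":0,"jaw":0.9}

```text
time_s: 15.33
eef_pos: [0.4411, 0.2055, 0.203]
tool_rot: [[-1.0, -0.002, -0.0], [0.0, -0.0, -1.0], [0.002, -1.0, 0.0]]
ft_force: [0.2, 0.7, -0.0]
width: 0.902
```

Emit:
servo_tool:
  plan:
    - {"tx":0,"ty":0,"tz":0,"rx":0,"ry":0,"rz":0,"jaw":0.9}
    - {"tx":0,"ty":0,"tz":0,"rx":0,"ry":0,"rz":0,"jaw":0.9}
    - {"tx":0,"ty":0,"tz":0,"rx":0,"ry":0,"rz":0,"jaw":0.9}
    - {"tx":0,"ty":0,"tz":0,"rx":0,"ry":0,"rz":0,"jaw":0.9}

```text
time_s: 15.67
eef_pos: [0.4432, 0.2027, 0.2036]
tool_rot: [[-1.0, -0.001, -0.001], [0.001, -0.001, -1.0], [0.001, -1.0, 0.001]]
ft_force: [0.6, -0.2, 0.7]
width: 0.9
```

Emit:
servo_tool:
  plan:
    - {"tx":0,"ty":1,"tz":-0.02,"rx":0,"ry":0,"rz":0,"jaw":0.9}
    - {"tx":0,"ty":2,"tz":-0.02,"rx":0,"ry":0,"rz":0,"jaw":0.9}
    - {"tx":0,"ty":3,"tz":-0.02,"rx":0,"ry":0,"rz":0,"jaw":0.9}
    - {"tx":0,"ty":4,"tz":-0.02,"rx":0,"ry":0,"rz":0,"jaw":0.9}
    - {"tx":0,"ty":4.5,"tz":-0.02,"rx":0,"ry":0,"rz":0,"jaw":0.9}
    - {"tx":0,"ty":4.73,"tz":-0.02,"rx":0,"ry":0,"rz":0,"jaw":0.9}
    - {"tx":0,"ty":4.73,"tz":-0.02,"rx":0,"ry":0,"rz":0,"jaw":0.9}
    - {"tx":0,"ty":4.73,"tz":-0.02,"rx":0,"ry":0,"rz":0,"jaw":0.9}

```text
time_s: 16.33
eef_pos: [0.4438, 0.2036, 0.0626]
tool_rot: [[-1.0, 0.0, -0.002], [0.002, -0.0, -1.0], [-0.0, -1.0, 0.0]]
ft_force: [0.3, -0.2, -0.5]
width: 0.905
```

Emit:
servo_tool:
  plan:
    - {"tx":0,"ty":0,"tz":0,"rx":0,"ry":0,"rz":0,"jaw":0}
    - {"tx":0,"ty":0,"tz":0,"rx":0,"ry":0,"rz":0,"jaw":0}
    - {"tx":0,"ty":0,"tz":0,"rx":0,"ry":0,"rz":0,"jaw":0}
    - {"tx":0,"ty":0,"tz":0,"rx":0,"ry":0,"rz":0,"jaw":0}
    - {"tx":0,"ty":0,"tz":0,"rx":0,"ry":0,"rz":0,"jaw":0}
    - {"tx":0,"ty":0,"tz":0,"rx":0,"ry":0,"rz":0,"jaw":0}
    - {"tx":0,"ty":0,"tz":0,"rx":0,"ry":0,"rz":0,"jaw":0}
    - {"tx":0,"ty":0,"tz":0,"rx":0,"ry":0,"rz":0,"jaw":0}

```text
time_s: 17.0
eef_pos: [0.4436, 0.2046, 0.0635]
tool_rot: [[-1.0, 0.002, 0.001], [-0.001, 0.0, -1.0], [-0.002, -1.0, -0.0]]
ft_force: [-1.1, -1.3, 5.9]
width: 0.353
```

Emit:
servo_tool:
  plan:
    - {"tx":0,"ty":-1.1,"tz":0,"rx":0,"ry":0,"rz":0,"jaw":0}
    - {"tx":0,"ty":-2.4,"tz":0,"rx":0,"ry":0,"rz":0,"jaw":0}
    - {"tx":0,"ty":-3.6,"tz":0,"rx":0,"ry":0,"rz":0,"jaw":0}
    - {"tx":-0.6,"ty":-4.27,"tz":0.8,"rx":0,"ry":0,"rz":0,"jaw":0}
    - {"tx":-1.4,"ty":-4.27,"tz":1.8,"rx":0,"ry":0,"rz":0,"jaw":0}
    - {"tx":-2.2,"ty":-4.27,"tz":2.8,"rx":0,"ry":0,"rz":0,"jaw":0}
    - {"tx":-3,"ty":-4.27,"tz":3.8,"rx":0,"ry":0,"rz":0,"jaw":0}
    - {"tx":-3.8,"ty":-4.27,"tz":4.8,"rx":0,"ry":0,"rz":0,"jaw":0}
    - {"tx":-4.6,"ty":-4.27,"tz":5.8,"rx":0,"ry":0,"rz":0,"jaw":0}
    - {"tx":-5.29,"ty":-4.27,"tz":6.76,"rx":0,"ry":0,"rz":0,"jaw":0}

```text
time_s: 17.83
eef_pos: [0.6027, 0.0, 0.1905]
tool_rot: [[-1.0, 0.0, 0.0], [-0.0, -0.0, -1.0], [-0.0, -1.0, 0.0]]
ft_force: [0.5, 0.8, -1.7]
width: 0.357
```

Emit:
servo_tool:
  plan:
    - {"tx":0,"ty":0.4,"tz":0,"rx":0,"ry":0,"rz":0,"jaw":0}
    - {"tx":0,"ty":0.7,"tz":0,"rx":0,"ry":0,"rz":0,"jaw":0}
    - {"tx":0,"ty":0.85,"tz":0,"rx":0,"ry":0,"rz":0,"jaw":0}
    - {"tx":0,"ty":0.95,"tz":0,"rx":0,"ry":0,"rz":0,"jaw":0}
    - {"tx":0,"ty":1.05,"tz":0,"rx":0,"ry":0,"rz":0,"jaw":0}
    - {"tx":0,"ty":1.15,"tz":0,"rx":0,"ry":0,"rz":0,"jaw":0}
    - {"tx":0,"ty":1.15,"tz":0,"rx":0,"ry":0,"rz":0,"jaw":0}

```text
time_s: 18.42
eef_pos: [0.6013, 0.0025, 0.1558]
tool_rot: [[-1.0, -0.0, 0.001], [-0.001, -0.0, -1.0], [0.0, -1.0, 0.0]]
ft_force: [0.4, -0.2, -2.1]
width: 0.356
```

Emit:
servo_tool:
  plan:
    - {"tx":0,"ty":0.06,"tz":0,"rx":0,"ry":0,"rz":0,"jaw":0}
    - {"tx":0,"ty":0.12,"tz":0,"rx":0,"ry":0,"rz":0,"jaw":0}
    - {"tx":0,"ty":0.18,"tz":0,"rx":0,"ry":0,"rz":0,"jaw":0}
    - {"tx":0,"ty":0.18,"tz":0,"rx":0,"ry":0,"rz":0,"jaw":0}

```text
time_s: 18.75
eef_pos: [0.6014, 0.0018, 0.1502]
tool_rot: [[-1.0, -0.001, 0.0], [-0.0, 0.0, -1.0], [0.001, -1.0, -0.0]]
ft_force: [-0.2, -0.6, -1.6]
width: 0.355
```

Emit:
servo_tool:
  plan:
    - {"tx":0,"ty":0.14,"tz":0,"rx":0,"ry":0,"rz":0,"jaw":0}
    - {"tx":0,"ty":0.28,"tz":0,"rx":0,"ry":0,"rz":0,"jaw":0}
    - {"tx":0,"ty":0.42,"tz":0,"rx":0,"ry":0,"rz":0,"jaw":0}
    - {"tx":0,"ty":0.56,"tz":0,"rx":0,"ry":0,"rz":0,"jaw":0}
    - {"tx":0,"ty":0.66,"tz":0,"rx":0,"ry":0,"rz":0,"jaw":0}
    - {"tx":0,"ty":0.74,"tz":0,"rx":0,"ry":0,"rz":0,"jaw":0}
    - {"tx":0,"ty":0.8,"tz":0,"rx":0,"ry":0,"rz":0,"jaw":0}
    - {"tx":0,"ty":0.86,"tz":0,"rx":0,"ry":0,"rz":0,"jaw":0}
    - {"tx":0,"ty":0.86,"tz":0,"rx":0,"ry":0,"rz":0,"jaw":0}

```text
time_s: 19.5
eef_pos: [0.6016, 0.0017, 0.1263]
tool_rot: [[-1.0, 0.001, 0.0], [-0.0, -0.0, -1.0], [-0.001, -1.0, 0.0]]
ft_force: [-3.7, 1.0, 7.8]
width: 0.356
```

Emit:
servo_tool:
  plan:
    - {"tx":0,"ty":0.05,"tz":0,"rx":0,"ry":0,"rz":0,"jaw":0}
    - {"tx":0,"ty":0.05,"tz":0,"rx":0,"ry":0,"rz":0,"jaw":0}

```text
time_s: 19.67
eef_pos: [0.6018, 0.0017, 0.1262]
tool_rot: [[-1.0, 0.002, 0.0], [-0.0, -0.001, -1.0], [-0.002, -1.0, 0.001]]
ft_force: [-7.9, 0.5, 15.2]
width: 0.354
```

Emit:
servo_tool:
  plan:
    - {"tx":0,"ty":-0.06,"tz":0,"rx":0,"ry":0,"rz":0,"jaw":0}
    - {"tx":0,"ty":-0.06,"tz":0,"rx":0,"ry":0,"rz":0,"jaw":0.75}
    - {"tx":0,"ty":-0.06,"tz":0,"rx":0,"ry":0,"rz":0,"jaw":0.75}
    - {"tx":0,"ty":-0.06,"tz":0,"rx":0,"ry":0,"rz":0,"jaw":0.75}
    - {"tx":0,"ty":-0.06,"tz":0,"rx":0,"ry":0,"rz":0,"jaw":0.75}
    - {"tx":0,"ty":-0.06,"tz":0,"rx":0,"ry":0,"rz":0,"jaw":0.75}
    - {"tx":0,"ty":-1,"tz":0,"rx":0,"ry":0,"rz":0,"jaw":0.75}
    - {"tx":0,"ty":-2.2,"tz":0,"rx":0,"ry":0,"rz":0,"jaw":0.75}
    - {"tx":0,"ty":-3.5,"tz":0,"rx":0,"ry":0,"rz":0,"jaw":0.75}
    - {"tx":0,"ty":-4.8,"tz":0,"rx":0,"ry":0,"rz":0,"jaw":0.75}

```text
time_s: 20.5
eef_pos: [0.6011, 0.0018, 0.2681]
tool_rot: [[-1.0, -0.002, 0.0], [-0.0, 0.0, -1.0], [0.002, -1.0, -0.0]]
ft_force: [0.8, 0.2, -0.6]
width: 0.751
```

Emit:
servo_tool:
  plan:
    - {"tx":12,"ty":0,"tz":14,"rx":0,"ry":0,"rz":0,"jaw":0.75}
    - {"tx":12,"ty":0,"tz":14,"rx":0,"ry":0,"rz":0,"jaw":0.75}
    - {"tx":12,"ty":0,"tz":14,"rx":0,"ry":0,"rz":0,"jaw":0.75}
    - {"tx":12,"ty":0,"tz":14,"rx":0,"ry":0,"rz":0,"jaw":0.75}
    - {"tx":12,"ty":0,"tz":14,"rx":0,"ry":0,"rz":0,"jaw":0.75}
    - {"tx":12,"ty":0,"tz":14,"rx":0,"ry":0,"rz":0,"jaw":0.75}
    - {"tx":12,"ty":0,"tz":14,"rx":0,"ry":0,"rz":0,"jaw":0.75}
    - {"tx":12,"ty":0,"tz":14,"rx":0,"ry":0,"rz":0,"jaw":0.75}
    - {"tx":12,"ty":0,"tz":14,"rx":0,"ry":0,"rz":0,"jaw":0.75}
    - {"tx":12,"ty":0,"tz":14,"rx":0,"ry":0,"rz":0,"jaw":0.75}

```text
time_s: 21.33
eef_pos: [0.3289, -0.3158, 0.2673]
tool_rot: [[-1.0, 0.0, 0.0], [-0.0, -0.0, -1.0], [-0.0, -1.0, 0.0]]
ft_force: [1.5, -0.6, -0.1]
width: 0.751
```

Emit:
servo_tool:
  plan:
    - {"tx":1,"ty":0,"tz":4,"rx":0,"ry":0,"rz":0,"jaw":0.75}
    - {"tx":1,"ty":0,"tz":4,"rx":0,"ry":0,"rz":0,"jaw":0.75}
    - {"tx":1,"ty":0,"tz":4,"rx":0,"ry":0,"rz":0,"jaw":0.75}
    - {"tx":1,"ty":0,"tz":4,"rx":0,"ry":0,"rz":0,"jaw":0.75}
    - {"tx":1,"ty":0,"tz":4,"rx":0,"ry":0,"rz":0,"jaw":0.75}
    - {"tx":1,"ty":0,"tz":4,"rx":0,"ry":0,"rz":0,"jaw":0.75}

```text
time_s: 21.83
eef_pos: [0.3003, -0.4343, 0.2666]
tool_rot: [[-1.0, -0.0, -0.001], [0.001, 0.002, -1.0], [0.0, -1.0, -0.002]]
ft_force: [0.1, 0.2, -0.6]
width: 0.751
```

```bash
python3 - <<'E'
from ov import *
print(get_obs()['eef_pos'])
R=[]
for (x,y) in [(.602,.0012),(.5836,-.0923),(.565,-.1853)]:
    for r,z in((.029,0),(.029,.043),(.016,.084)): R.append((ring(x,y,r,.063+z),(0,0,255)))
B=overlay("scene",(200,130,240,110),[],None,3);C=overlay("scene",(270,130,180,45),R,None,4)
cv2.imwrite("pics/ov5.png",np.vstack([overlay("top",(270,115,180,95),R,None,4)[:370],C]))
cv2.imwrite("pics/ov6.png",overlay("scene",(200,120,250,160),[],None,3))
E
```

```text
[ 0.30032256 -0.43425261  0.26662863]
```

View pics/ov5.png

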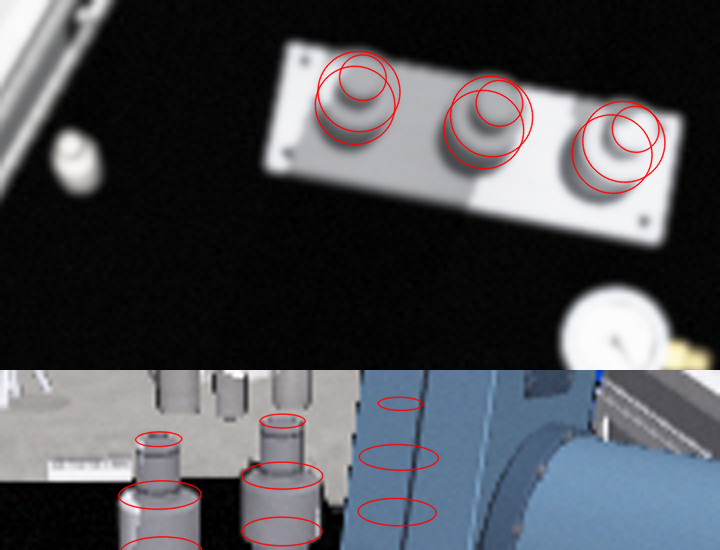

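View pics/ov6.png

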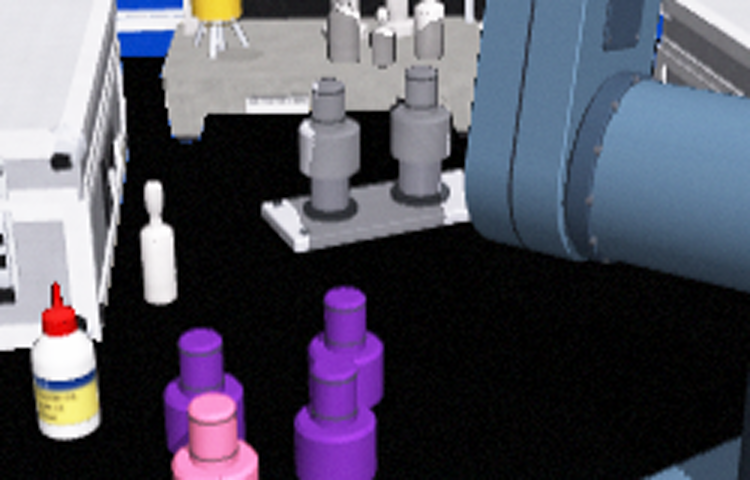

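The last pictures show all three knobs and skirts within about a pixel of the outlines I predicted for caps fully home. The gauge, weight and bottle have not moved.

```bash
python3 -c "
from workcell import *
print(sign_off())"
```

```text
the job is handed in; nothing more can be done
None
```

All three tubes are capped and the job is handed in; it reported no verdict. The arm's clock stood at about 22 s of the 72 s allowed.

**How the caps matched the tubes:**
- **Nearest the gauge:** this cap stopped on the large tube's rim at about 17 N. Shifting it 1.5 mm each way under light pressure did not let it drop. It went fully onto the middle tube with no resistance, so it is the 44.5 mm cap.
- **Middle of the row:** it went fully onto the large tube, so it is the 49.5 mm cap.
- **Nearest the weight:** it went fully onto the small tube. I matched this one by elimination, since an oversize cap would also have slipped on.

**Last checks:**
- **Seating:** each cap came to a firm stop at its calculated home height, with about 13–18 N of pressing force on the tube.
- **Top view:** outlines drawn for fully home caps matched all three within about a pixel (roughly 3 mm), and the gauge and weight appear unmoved.
- **Scene view:** it confirmed height and level for the small and middle caps and showed the bottle in place. The arm hid the large tube's cap, so its height rests on the seating force and its level on the top view.
- **Tube position:** the first reading of the large tube's mouth was about 6 mm off from the position worked out from the plate. I used the plate-based position, and contact with the tube confirmed it.

One move call was refused because its rows left out some values; it moved nothing. I viewed 10 pictures in all.

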